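# Clamp a beater blank in the cam jig

## Task

Clamp the wooden blank in the cam jig, ready for burning a pattern into it: push the blank along the fence until its end is up against the end stop, then push each of the two cam levers round with a finger until its cam holds the blank tight against the fence. The blank only slides on the board, nothing is picked up, and the other things on the table stay where they are.

Things in the scene. Friction and masses are not known exactly. Their poses are not given: they have to be found in the camera images.
- jig: the clamping jig, fixed on the table: dark brown coated plywood board 260 (x) by 460 (y) by 18 mm; origin at the centre of its underside, +x away from the robot and +y to the robot's left at yaw 0. The wooden fence stands along its far side, inner face at x = +60 mm, y = -180 to +180 mm, top 42 mm above the table
- stop_face (a point): middle of the face of the wooden end stop that the blank's left end meets, at x = 37, y = +120 mm in the jig's frame; the stop is 44 mm (x) by 22 mm (y), its top 34 mm above the table
- blank: loose pale wooden blank, 34 (x) by 240 (y) by 20 mm high, about 0.11 kg, lying on the board between fence and cams, along the fence; origin at the centre of its underside. Starts 30 to 60 mm short of the end stop, 1 to 3 mm off the fence. Seated, its origin is at x = 43, y = 0, z = 18 mm in the jig's frame
- lever_left (a joint): turn of the left cam lever, rad, about its upright pivot. 0: arm 110 deg anticlockwise (from above) of the jig's +x, so mostly to the left; starts at 0 to 0.5. Grows anticlockwise: knob pushed to the near edge, then to the right. Cam first touches the seated blank at about 1.2 (arm straight at the near edge), is firm from about 1.3; end of travel 1.9. Stays where left
- lever_right (a joint): turn of the right cam lever, rad, about its upright pivot. 0: arm 110 deg anticlockwise (from above) of the jig's +x, so mostly to the left; starts at 0 to 0.5. Grows anticlockwise: knob pushed to the near edge, then to the right. Cam first touches the seated blank at about 1.2 (arm straight at the near edge), is firm from about 1.3; end of travel 1.9. Stays where left
- pivot_left (a point): the pivot axis of the left lever at the board's upper face, 18 mm above the table (x = -2, y = +80 mm in the jig's frame)
- pivot_right (a point): the pivot axis of the right lever at the board's upper face, 18 mm above the table (x = -2, y = -80 mm in the jig's frame)
- knob_left (a point): centre of the black ball knob, 28 mm across, at the end of the left lever, 100 mm from the pivot axis, 60 mm above the table. The steel arm, 10 mm thick, rises straight from its hub at the pivot (axis 45 mm above the table there) to the knob. Pushing it takes about 1.5 N at the knob while free and rises quickly once the cam bears: about 10 N is tight
- knob_right (a point): centre of the black ball knob, 28 mm across, at the end of the right lever, 100 mm from the pivot axis, 60 mm above the table. The steel arm, 10 mm thick, rises straight from its hub at the pivot (axis 45 mm above the table there) to the knob. Pushing it takes about 1.5 N at the knob while free and rises quickly once the cam bears: about 10 N is tight
- cam_left: the left cam: aluminium disc 48 mm across, 20 mm thick, lying under the left lever and turning with it, set 6 mm off the pivot axis so that it bears on the blank's near side as the lever goes round. Origin on the pivot axis, x along the lever arm
- cam_right: the right cam, like the left one, under the right lever
- sanding_block: bystander: cork block 60 x 36 x 30 mm lying on the near right part of the jig board; origin at the centre of its underside
- pencil: bystander: red flat pencil 165 mm long, 8 mm thick, lying on the board behind the fence; origin at its underside
- bottle: bystander: water bottle 64 mm across, 210 mm high; origin at the centre of its underside
- mug: bystander: white mug 80 mm across, 95 mm high; origin at the centre of its underside
- jar: bystander: amber glass jar with a metal cap, 60 mm across, 70 mm high; origin at the centre of its underside
- scissors: bystander: scissors 180 mm long, lying flat; origin at their pivot, on the table
- stick: bystander: peeled branch 330 mm long, 22 mm thick, lying on the table just beyond the jig board; origin at its middle, on the table

How it is judged:
By the outcome, as a careful person would: the job done as asked, in the order asked, and still so for the second after the job is handed in, with the robot touching nothing.
It also fails if it takes over 67 s, if anything falls off the work surface, if the arm or the gripper's body presses on something with over 40 N, if the wrist force passes 120 N, or if a joint passes its speed limit or range.

## Robot

A 7-joint arm with a two-finger parallel gripper is mounted at the origin on the work surface. World frame = base frame: x ahead of the robot, y to its left, z up, the work surface at z = 0. Lengths are in mm, angles in degrees, forces in N, time in s.
With the tool pointing down it reaches from about 350 to 900 mm from the base axis. Payload 8.1 kg.
Tool frame: the origin (TCP) lies at the very end of the fingers, on their centre line; the grasp point (between the pads) lies 19 mm behind it; z points along the fingers, y is the direction in which the jaws open and shut (so a half turn about z gives the same grasp; the last joint's range is limited). The gripper opens to 92 mm and grips with 3 to 60 N. Pads are 19 mm wide; open, the fingers measure 130 mm over their backs; the gripper's body (75 mm by 190 mm) begins 47 mm behind the grasp point.
Start: joints at [-71.826, 24.895, 1.432, 90.138, -0.665, 64.973, -4.303], TCP at [254.764, 570.734, 226.742] pointing down, gripper open.
Joint ranges: [-149.89, 149.89], [-25.12, 119.58], [-72.63, 75.52], [4.76, 147.25], [-75.54, 255.54], [6.69, 114.76], [-157.13, 157.13]. Speed limits (degrees/s): [127.2, 127.2, 172.46, 172.46, 180, 180, 180].

## Interface

Orientations are given as [roll, pitch, yaw] about the fixed x, y, z axes, in that order (R = Rz(yaw) Ry(pitch) Rx(roll)).
In Python, from rig import sense, viewer, workorder gives the robot as it stands.
- The arm moves only by the tool jog_arm, never from a script. Its argument "moves" is text: rows parted by semicolons, each of 5 numbers parted by spaces: the shift along the tool's x, y, z in mm, then the turn about the tool's z in degrees, then the opening, from 0 (shut) to 1 (fully open). In form: dx dy dz twist gripper; .... A call has exactly 8 rows; each row shifts and turns the commanded pose from where the row before left it, along the tool's axes as they then stand; what a row does not reach is not made up. A row lasts 1/10 s, in which the tool goes at most 50 mm and 8.59 degrees, less where a joint would pass 70% of its speed; a pose out of reach is approached as far as the arm can. A call with a gripper value outside its range is refused whole. The fingers move at their own pace and stop on an object; "grip_force" is the grip in N (left out, the last holds). Time passes only in rows, so rows that do not move let the fingers close, or fill a call up. It gives the time, the measured TCP pose, the force and the opening at its end, in the units of the state.
- sense(): the state, without advancing time (a new reading comes with each control period).
- viewer.grab_frame(name): name is "scene" or "top" or "wrist"; returns the picture (384x512x3 uint8, red, green, blue); there is no depth.
- viewer.camera_params(name): a dict with "camera_matrix" (3x3 intrinsics, pixels), "position" and "attitude" of the camera in the world. Camera axes: x right, y down, z forward; pixel columns grow to the right and rows downward; lengths in mm; the calibration is good to about 2 mm. A picture is of the moment at which its call begins: read the wrist's pose just before it. camera_params takes no time and is no camera call; for the wrist camera it gives the pose at the moment of the call.
- workorder.close_job(): hands the job in, once; it reports no verdict.
The state is a dict: "time": time; "joints": joint angles; "dq": joint speeds; "joint_torque": joint torques, N m; "tcp_pos": TCP position; "eef_rot": TCP orientation; "contact_force": force on the tool from outside, world axes, zero at the start; "moment": the same for the moment, N m; "opening": opening from 0.0 (shut) to 1.0 (fully open).
Only numpy, scipy, OpenCV 4.12 (cv2) and the standard library are available. Lean on these libraries where they do the work, as an engineer would, in place of code of your own. Each camera call takes 0.05 s, during which the arm holds its last target. There are 200 camera calls.

## Working session

There is one attempt and no reset: what is moved stays moved. The work goes in short steps, Python scripts to look and compute and a tool call to move; the robot and the scene stay as the last step left them, time stands still between calls to the robot, and variables do not carry over. Pictures are saved under pics/ and viewed, about 8 in all and at most 12, crops included, and the job is handed in when it is done.

Besides the shell and the picture viewer there is one more tool, called after "Emit:" as name(argument=value, ...), one argument or row to a line, values as JSON. jog_arm: Moves the arm, as the interface text tells. Its arguments: {"type":"object","properties":{"moves":{"type":"string"},"grip_force":{"type":"number"}},"required":["moves"]}

```bash
mkdir -p pics; ls
python3 - <<'E'
from rig import sense, viewer
import cv2
s=sense(); print({k:s[k] for k in("time","tcp_pos","eef_rot","contact_force","opening")})
for n in("top","scene"):
    im=viewer.grab_frame(n); cv2.imwrite(f"pics/{n}0.png",im[:,:,::-1]); p=viewer.camera_params(n); print(n,p)
    import numpy as np
a=cv2.imread("pics/top0.png");cv2.imwrite("pics/top0x.png",cv2.resize(a,(800,600),interpolation=cv2.INTER_CUBIC))
E
```

```text
pics
{'time': 0.0, 'tcp_pos': array([254.59683512, 570.23818995, 225.96219156]), 'eef_rot': array([-1.79911582e+02,  9.77768047e-03,  1.55943675e+02]), 'contact_force': array([ 0.44371135, -0.52265656,  0.68881773]), 'opening': 1.0016707910611877}
top {'camera_matrix': array([[404.02281639,   0.        , 258.10432249],
       [  0.        , 404.02281639, 193.40311648],
       [  0.        ,   0.        ,   1.        ]]), 'position': array([ 327.69722995,  -11.98616496, 1411.32243028]), 'attitude': array([-168.62555272,    0.32507202,  -88.81116588])}
scene {'camera_matrix': array([[394.09917468,   0.        , 249.67197018],
       [  0.        , 394.09917468, 192.57100232],
       [  0.        ,   0.        ,   1.        ]]), 'position': array([1421.7669361 ,  -28.27501976, 1089.90081332]), 'attitude': array([-140.43481882,   -0.51122728,   89.37769985])}
```

View pics/top0x.png

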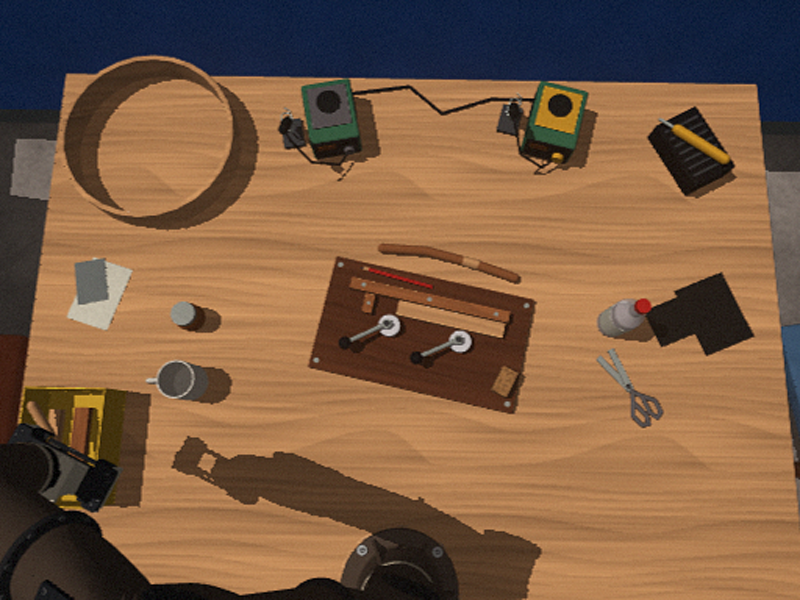

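View pics/scene0.png

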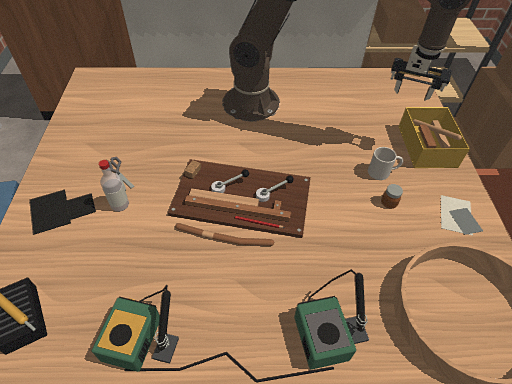

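The top view (800x600) shows the jig with corners at about (337,258), (535,298), (517,412) and (310,367). The knobs are at (345,342) and (417,357), the hubs at (389,326) and (460,342), and the blank's left end is near (398,306). I'll fit the jig pose next.

```bash
cat > h.py <<'E'
import numpy as np, cv2
from scipy.spatial.transform import Rotation as R
from rig import viewer, sense
def cam(n):
    p=viewer.camera_params(n); return p["camera_matrix"],np.array(p["position"]),R.from_euler("xyz",p["attitude"],degrees=True).as_matrix()
def cast(c,uv,z):
    K,t,A=c; uv=np.atleast_2d(uv).astype(float); d=np.c_[uv,np.ones(len(uv))]@np.linalg.inv(K).T@A.T
    return (t+d*((z-t[2])/d[:,2])[:,None])[:,:2]
def proj(c,P):
    K,t,A=c; q=(np.atleast_2d(P)-t)@A@K.T; return q[:,:2]/q[:,2:]
def rect(im,c,z,x0,x1,y0,y1,s):
    # output: up=+x, left=+y, s px/mm
    W=np.array([[x1,y1],[x1,y0],[x0,y0],[x0,y1]],float)
    src=proj(c,np.c_[W,np.full(4,z)]).astype(np.float32)
    dst=np.array([[0,0],[(y1-y0)*s,0],[(y1-y0)*s,(x1-x0)*s],[0,(x1-x0)*s]],np.float32)
    return cv2.warpPerspective(im,cv2.getPerspectiveTransform(src,dst),(int((y1-y0)*s),int((x1-x0)*s)),flags=cv2.INTER_CUBIC)
E
python3 - <<'E'
from h import *
im=cv2.imread("pics/top0.png"); c=cam("top")
g=cast(c,np.array([[337,258],[535,298],[517,412],[310,367]])*.64,18); print(g, [np.linalg.norm(g[i]-g[i-1]) for i in range(4)])
hsv=cv2.cvtColor(im,cv2.COLOR_BGR2HSV)
m=((im.max(2)<105)).astype(np.uint8); M=np.zeros_like(m); cv2.fillConvexPoly(M,np.int32(np.array([[325,245],[548,290],[528,425],[298,378]])*.64),1)
m&=M; cs,_=cv2.findContours(m,0,2); k=max(cs,key=cv2.contourArea); w=cast(c,k[:,0],18).astype(np.float32)
r=cv2.minAreaRect(w); print(r, cv2.boxPoints(r))
o=rect(im,c,18,g[:,0].min()-20,g[:,0].max()+20,g[:,1].min()-20,g[:,1].max()+20,1.4); print(o.shape,g[:,0].max()+20,g[:,1].max()+20); cv2.imwrite("pics/r1.png",o)
E
```

```text
[[ 707.7818821   155.30742636]
 [ 623.21552681 -294.58622091]
 [ 369.2712721  -250.37748342]
 [ 457.827193    204.61779298]] [np.float64(254.77217049643826), np.float64(457.77260981921006), np.float64(257.76364554873805), np.float64(463.5330114180977)]
((538.403076171875, -45.57878112792969), (468.2227478027344, 259.9841003417969), 78.35357666015625) [[ 363.82687 -248.62857]
 [ 618.45844 -301.11197]
 [ 712.97925  157.47101]
 [ 458.34772  209.9544 ]]
(529, 754, 3) 727.7818821006404 224.61779297918537
```

View pics/r1.png

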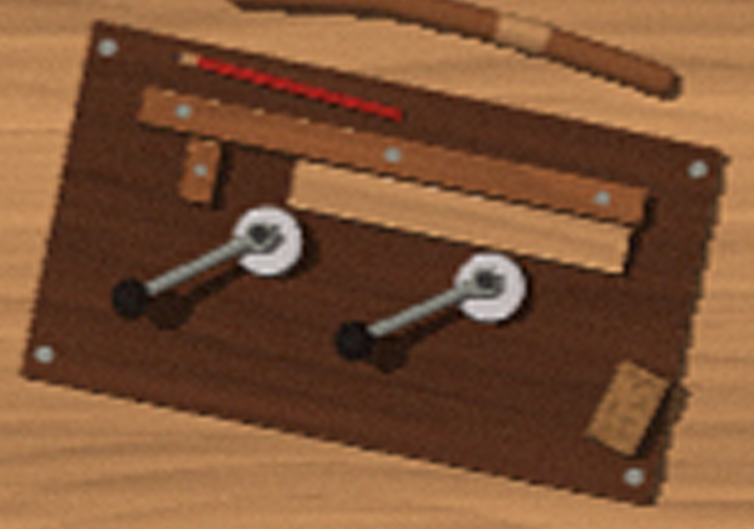

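The rectified view (1.4 px/mm) shows the board screws at (107,47), (697,169), (634,476) and (44,354). The blank's right end runs (637,225)-(625,272), the stop spans about (180-221, 138-205), and the knobs are at (130,299) and (354,341).

```bash
cat >> h.py <<'E'
J0=np.array([541.0,-40.0]); YAW=-11.65
def Rm(d): a=np.radians(d); return np.array([[np.cos(a),-np.sin(a)],[np.sin(a),np.cos(a)]])
def toJ(p): return (np.atleast_2d(p)-J0)@Rm(YAW)
def toW(p): return np.atleast_2d(p)@Rm(YAW).T+J0
E
python3 - <<'E'
from h import *
c=cam("top"); np.set_printoptions(precision=1,suppress=True)
def f(px,z):
    px=np.array(px,float); w=np.c_[727.78-px[:,1]/1.4,224.62-px[:,0]/1.4,np.full(len(px),18.)]
    return toJ(cast(c,proj(c,w),z))
print("screws",f([[107,47],[697,169],[634,476],[44,354]],18))
print("board",f([[95,22],[728,155],[657,505],[22,378]],18))
print("fence near edge",f([[138,125],[645,222]],42))
print("stop",f([[188,140],[221,142],[212,205],[180,197]],34))
print("blank",f([[297,161],[637,225],[625,272],[288,205]],38))
k=f([[130,299],[354,341]],60); print("knob",k,"piv",f([[262,237],[486,281]],50))
d=k-np.array([[-2,80],[-2,-80]]); print(np.hypot(*d.T),np.degrees(np.arctan2(d[:,1],d[:,0])))
print("blank push start W",toW([[43,-205],[43,-140]]))
s=sense(); print(s["tcp_pos"],s["eef_rot"])
E
```

```text
screws [[ 112.1  215.3]
 [ 111.8 -215.1]
 [-112.1 -215.3]
 [-111.8  215. ]]
board [[ 127.8  227.3]
 [ 126.1 -234.8]
 [-129.  -235.6]
 [-131.8  227. ]]
fence near edge [[  57.2  178.9]
 [  62.4 -183.4]]
stop [[ 55.5 143.3]
 [ 58.9 120.2]
 [ 14.  117.5]
 [ 15.  140.7]]
blank [[  55.8   64.7]
 [  60.  -178.8]
 [  25.9 -177.2]
 [  24.1   64.7]]
knob [[-65.6 157.4]
 [-62.7  -0.4]] piv [[ -3.5  77.2]
 [ -2.  -82.1]]
[100.2 100.1] [129.4 127.3]
blank push start W [[ 541.7 -249.5]
 [ 554.8 -185.8]]
[254.6 570.3 226. ] [-179.9    0.   155.9]
```

Emit:
jog_arm(
  moves="0 0 0 -6.2 0;0 0 0 -6.2 0;-22 -38 0 0 0;-22 -38 0 0 0;-22 -38 0 0 0;-22 -38 0 0 0;-22 -38 0 0 0;-22 -38 0 0 0",
  grip_force=20,
)

```text
time: 0.9
tcp_pos: [338.2, 318.8, 226.6]
eef_rot: [-180.0, -0.0, 168.3]
contact_force: [1.2, 0.6, 0.6]
opening: 0.351
```

Emit:
jog_arm(
  moves="-22 -38 0 0 0;-22 -38 0 0 0;-22 -38 0 0 0;-22 -38 0 0 0;-22 -38 0 0 0;-22 -38 0 0 0;-22 -38 0 0 0;-22 -38 0 0 0",
)

```text
time: 1.7
tcp_pos: [448.9, -14.3, 226.7]
eef_rot: [180.0, 0.0, 168.4]
contact_force: [0.2, 0.2, -0.4]
opening: 0.005
```

Emit:
jog_arm(
  moves="-23 -36.4 0 0 0;-23 -36.4 0 0 0;-23 -36.4 0 0 0;-23 -36.4 0 0 0;-23 -36.4 0 0 0;-22 -36 0 0 0;0 0 40 0 0;0 0 40 0 0",
)

```text
time: 2.5
tcp_pos: [539.6, -255.9, 146.1]
eef_rot: [-179.9, 0.1, 168.2]
contact_force: [1.4, 1.0, -1.1]
opening: 0.01
```

```bash
cat > st.py <<'E'
from h import *
s=sense(); p=s["tcp_pos"]; np.set_printoptions(precision=1,suppress=True)
print(s["time"],"W",p,"rot",s["eef_rot"],"J",toJ(p[:2]),"F",s["contact_force"],"Fj",s["contact_force"][:2]@Rm(YAW),"op",s["opening"],"q",s["joints"])
E
python3 st.py
```

```text
2.5 W [ 539.6 -255.9  146.1] rot [-179.9    0.1  168.2] J [[  42.2 -211.7]] F [ 1.4  1.  -1.1] Fj [1.1 1.3] op 0.010285842557320752 q [  2.6  27.9  25.2 101.4 -14.2  53.8 111.9]
```

Emit:
jog_arm(
  moves="0 0 40 0 0;0 0 35 0 0;0 0 25 0 0;0 0 12 0 0;0 0 8 0 0;0 0 2 0 0;0 4 0 0 0;0 4 0 0 0",
)

```text
time: 3.3
tcp_pos: [541.5, -245.9, 25.9]
eef_rot: [-180.0, 0.1, 168.3]
contact_force: [0.5, -0.2, -0.1]
opening: 0.005
```

Run:
```python
import st
from h import *
cv2.imwrite("pics/w1.png",viewer.grab_frame("wrist")[:,:,::-1])
```

```text
3.3 W [ 541.5 -245.9   25.9] rot [-180.     0.1  168.3] J [[  42.1 -201.5]] F [ 0.5 -0.2 -0.1] Fj [ 0.5 -0.1] op 0.004859490048353455 q [  5.   36.5  20.9 106.9 -19.3  39.9 115.4]
```

View pics/w1.png

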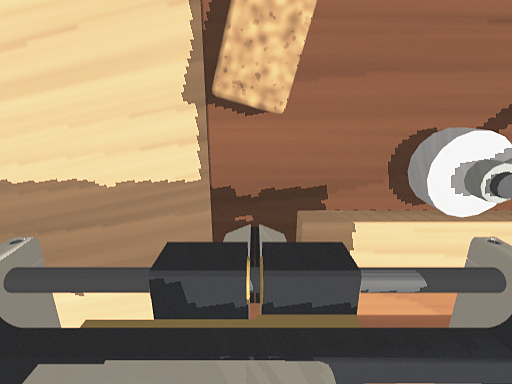

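The wrist view shows the closed fingertips at about (225-285, 230), just off the blank's right end at column ~297 and clear of the cork block. I'll push along +y.

Emit:
jog_arm(
  moves="0 4 0 0 0;0 4 0 0 0;0 5 0 0 0;0 5 0 0 0;0 5 0 0 0;0 5 0 0 0;0 5 0 0 0;0 5 0 0 0",
)

```text
time: 4.15
tcp_pos: [548.4, -208.4, 24.8]
eef_rot: [-180.0, 0.0, 168.3]
contact_force: [-0.2, -1.5, 2.1]
opening: 0.004
```

Run:
```python
import st
from h import *
cv2.imwrite("pics/w2.png",viewer.grab_frame("wrist")[:,:,::-1])
cv2.imwrite("pics/t2.png",rect(viewer.grab_frame("top")[:,:,::-1],cam("top"),38,360,720,-310,230,1.4))
```

```text
4.15 W [ 548.4 -208.4   24.8] rot [-180.     0.   168.3] J [[  41.3 -163.4]] F [-0.2 -1.5  2.1] Fj [ 0.1 -1.6] op 0.0044104695840046565 q [  1.1  36.1  21.  108.  -19.5  39.3 112. ]
```

View pics/t2.png

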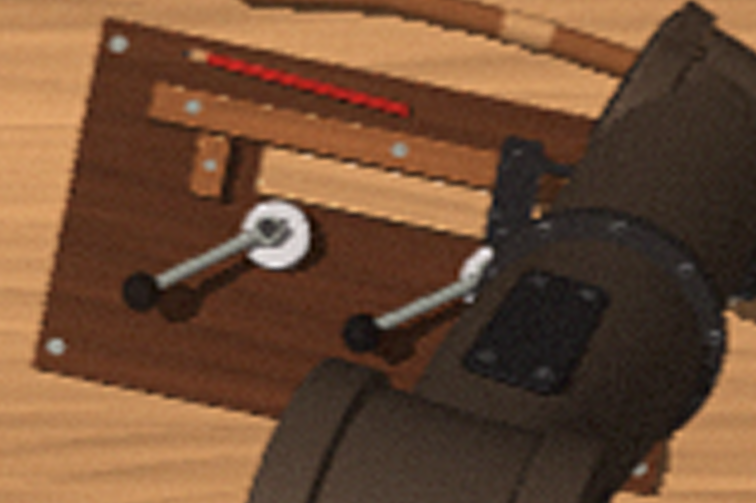

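The top view shows the blank moving. Its left end is at about column 260 and the stop face is at about column 226, leaving roughly 25 mm.

Emit:
jog_arm(
  moves="0 4 0 0 0;0 4 0 0 0;0 4 0 0 0;0 3 0 0 0;0 2 0 0 0;0 2 0 0 0;0 1 0 0 0;0 1 0 0 0",
)

```text
time: 5.05
tcp_pos: [552.6, -188.1, 24.7]
eef_rot: [-180.0, -0.0, 168.3]
contact_force: [-0.9, -0.3, -1.3]
opening: 0.002
```

Emit:
jog_arm(
  moves="0 0.5 0 0 0;0 0.5 0 0 0;0 0.5 0 0 0;0 0.5 0 0 0;0 0.5 0 0 0;0 0.5 0 0 0;0 0 0 0 0;0 0 0 0 0",
)

```text
time: 5.85
tcp_pos: [553.2, -185.0, 24.7]
eef_rot: [180.0, 0.0, 168.3]
contact_force: [-0.1, -0.2, 0.3]
opening: 0.006
```

```bash
python3 st.py
```

```text
5.85 W [ 553.2 -185.    24.7] rot [180.    0.  168.3] J [[  41.3 -139.6]] F [-0.1 -0.2  0.3] Fj [-0.1 -0.2] op 0.006084102532741336 q [ -1.4  35.9  21.2 108.5 -19.7  39.1 109.8]
```

Emit:
jog_arm(
  moves="0 0.6 0 0 0;0 0.6 0 0 0;0 0.6 0 0 0;0 0.6 0 0 0;0 0.6 0 0 0;0 0 0 0 0;0 0 0 0 0;0 0 0 0 0",
)

```text
time: 6.65
tcp_pos: [553.8, -182.2, 24.7]
eef_rot: [180.0, 0.0, 168.3]
contact_force: [0.2, -0.4, 0.7]
opening: 0.005
```

Run:
```python
import st
from h import *
cv2.imwrite("pics/t3.png",rect(viewer.grab_frame("top")[:,:,::-1],cam("top"),38,520,680,-100,130,3))
```

```text
6.65 W [ 553.8 -182.2   24.7] rot [180.    0.  168.3] J [[  41.3 -136.7]] F [ 0.2 -0.4  0.7] Fj [ 0.3 -0.3] op 0.005087108734771662 q [ -1.7  35.9  21.2 108.6 -19.7  39.1 109.6]
```

View pics/t3.png

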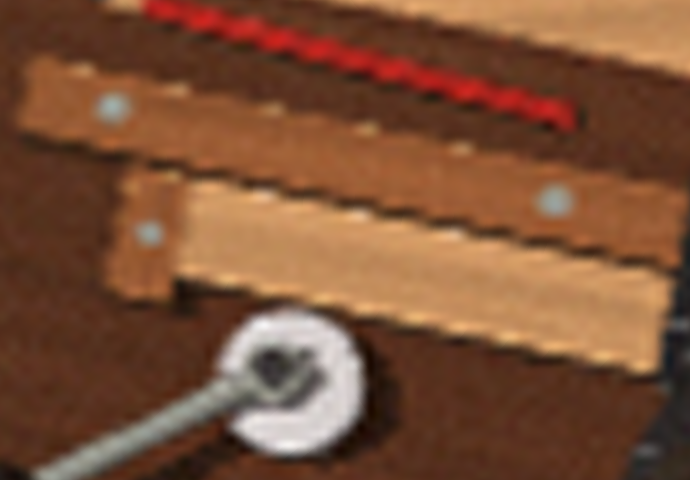

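The view shows the blank's left end (column ~182) at or within about a millimetre of the stop face. I'll keep pushing until the force rises.

Emit:
jog_arm(
  moves="0 0.5 0 0 0;0 0.5 0 0 0;0 0.5 0 0 0;0 0.5 0 0 0;0 0 0 0 0;0 0 0 0 0;0 0 0 0 0;0 0 0 0 0",
)

```text
time: 7.5
tcp_pos: [553.8, -181.8, 24.8]
eef_rot: [-179.9, 0.0, 168.3]
contact_force: [-1.9, -6.8, 0.3]
opening: 0.007
```

```bash
python3 st.py
```

```text
7.5 W [ 553.8 -181.8   24.8] rot [-179.9    0.   168.3] J [[  41.2 -136.3]] F [-1.9 -6.8  0.3] Fj [-0.4 -7.1] op 0.006819958721172898 q [ -1.9  35.9  21.3 108.6 -19.6  39.  109.4]
```

Emit:
jog_arm(
  moves="0 -5 0 0 0;0 -10 0 0 0;0 0 -30 0 0;0 0 -45 0 0;0 0 -45 8 0;0 0 0 8 0;0 0 0 8 0;0 0 0 8 0",
)

```text
time: 8.3
tcp_pos: [551.3, -195.0, 145.3]
eef_rot: [179.9, 0.0, 136.0]
contact_force: [0.2, 0.3, -0.0]
opening: 0.006
```

Emit:
jog_arm(
  moves="0 0 0 8.5 0;0 0 0 8.5 0;0 0 0 8.5 0;0 0 0 8.5 0;0 0 0 8.5 0;0 0 0 8.5 0;0 0 0 8.5 0;0 0 0 8.5 0",
)

```text
time: 9.1
tcp_pos: [551.1, -195.0, 144.7]
eef_rot: [-180.0, -0.0, 68.0]
contact_force: [0.5, 0.4, -0.5]
opening: 0.007
```

Emit:
jog_arm(
  moves="0 0 0 8.5 0;0 0 0 8.5 0;0 0 0 8.5 0;0 0 0 8.5 0;0 0 0 6.5 0;0 0 0 0 0;0 0 0 0 0;0 0 0 0 0",
)

```text
time: 9.9
tcp_pos: [551.1, -195.0, 144.8]
eef_rot: [-180.0, -0.0, 28.0]
contact_force: [-0.5, -1.3, 0.4]
opening: 0.003
```

Emit:
jog_arm(
  moves="18.7 -38 0 0 0;18.7 -38 0 0 0;18.7 -38 0 0 0;18.7 -38 0 0 0;18.7 -38 0 0 0;18.7 -38 0 0 0;18.7 -38 0 0 0;18.7 -38 0 0 0",
)

```text
time: 10.7
tcp_pos: [541.2, 145.6, 145.0]
eef_rot: [-180.0, -0.0, 28.0]
contact_force: [0.3, 0.4, 0.1]
opening: 0.0
```

Run:
```python
import st
from h import *
cv2.imwrite("pics/t4.png",rect(viewer.grab_frame("top")[:,:,::-1],cam("top"),38,420,680,-210,230,1.8))
```

```text
10.7 W [541.2 145.6 145. ] rot [-180.   -0.   28.] J [[-37.3 181.8]] F [0.3 0.4 0.1] Fj [0.2 0.4] op 0.00047921155348935445 q [-64.1  40.2  70.  108.4 -42.9  63.2 -39. ]
```

View pics/t4.png

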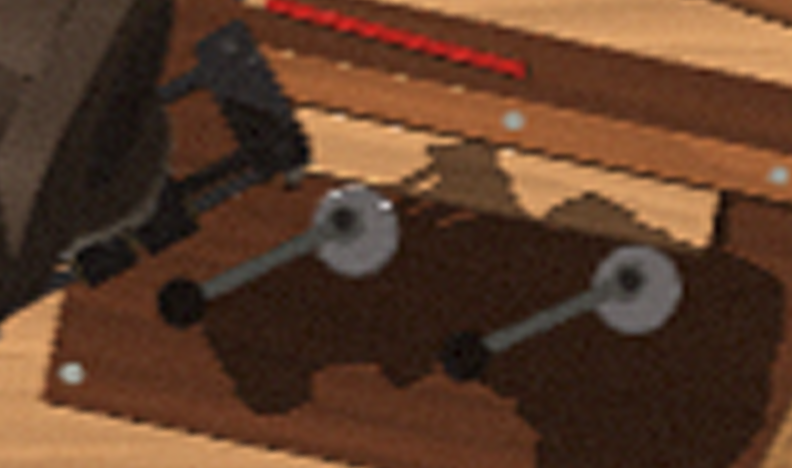

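The top view shows the gripper up-left of the left knob (180,302) on its clockwise side, as planned, and the blank still against the stop. Joint 3 is near its limit, so I'll descend carefully.

Emit:
jog_arm(
  moves="0 0 10 0 0;0 0 10 0 0;0 0 10 0 0;0 0 10 0 0;0 0 0 0 0;0 0 0 0 0;0 0 0 0 0;0 0 0 0 0",
)

```text
time: 11.55
tcp_pos: [541.8, 143.6, 105.1]
eef_rot: [180.0, -0.0, 27.8]
contact_force: [0.2, -0.1, -0.3]
opening: 0.002
```

```bash
python3 st.py
```

```text
11.55 W [541.8 143.6 105.1] rot [180.   -0.   27.8] J [[-36.3 180. ]] F [ 0.2 -0.1 -0.3] Fj [ 0.3 -0. ] op 0.002091863149341646 q [-62.   42.6  66.8 110.5 -46.3  59.4 -36.5]
```

Emit:
jog_arm(
  moves="0 0 15 0 0;0 0 15 0 0;0 0 15 0 0;0 0 11 0 0;0 0 0 0 0;-3 0 0 0 0;-3 0 0 0 0;0 0 0 0 0",
)

```text
time: 12.35
tcp_pos: [536.0, 140.6, 49.2]
eef_rot: [-180.0, -0.0, 27.8]
contact_force: [0.6, -0.5, 0.4]
opening: 0.001
```

```bash
cat >> st.py <<'E'
def arc(piv):
    d=toJ(p[:2])[0]-piv; y=s["eef_rot"][2]-YAW
    u=np.array([np.cos(np.radians(y)),np.sin(np.radians(y))])      # tool x in J
    v=np.array([u[1],-u[0]])                                     # tool y
    print("finger rel pivot: tool x %.1f  tool y %.1f (arm knob +x side want y<0 ~-100)"%(d@u,d@v),"lever phi if touching ~",y+90,"Fx,Fy tool",(s["contact_force"][:2]@Rm(YAW))@np.c_[u,v])
E
python3 -c "
import st,numpy as np; st.arc(np.array([-2,80]))"
```

```text
12.35 W [536.  140.6  49.2] rot [-180.    -0.    27.8] J [[-41.4 175.9]] F [ 0.6 -0.5  0.4] Fj [ 0.6 -0.4] op 0.0014331992992450743 q [-59.4  45.7  61.9 113.8 -51.5  53.9 -32.4]
finger rel pivot: tool x 30.6  tool y -99.0 (arm knob +x side want y<0 ~-100) lever phi if touching ~ 129.46234394393034 Fx,Fy tool [0.3 0.7]
```

Emit:
jog_arm(
  moves="-3.5 0 0 0 0;-3.5 0 0 0 0;-5.2 -1.1 0 -3 0;-5.2 -1.1 0 -3 0;-5.2 -1.1 0 -3 0;-5.2 -1.1 0 -3 0;-5.2 -1.1 0 -3 0;-5.2 -1.1 0 -3 0",
)

```text
time: 13.15
tcp_pos: [500.8, 125.3, 49.0]
eef_rot: [180.0, -0.1, 46.0]
contact_force: [0.7, 0.9, 0.3]
opening: 0.004
```

```bash
python3 -c "
import st,numpy as np; st.arc(np.array([-2,80]))"
```

```text
13.15 W [500.8 125.3  49. ] rot [180.   -0.1  46. ] J [[-72.8 153.7]] F [0.7 0.9 0.3] Fj [0.5 1. ] op 0.004458766461286325 q [-58.8  40.6  58.2 119.  -48.   48.1 -15.4]
finger rel pivot: tool x 24.4  tool y -99.2 (arm knob +x side want y<0 ~-100) lever phi if touching ~ 147.6365441315763 Fx,Fy tool [ 1.1 -0.1]
```

Emit:
jog_arm(
  moves="-5.2 -1.1 0 -3 0;-5.2 -1.1 0 -3 0;-5.2 -1.1 0 -3 0;-5.2 -1.1 0 -3 0;-5.2 -1.1 0 -3 0;-5.2 -1.1 0 -3 0;-5.2 -1.1 0 -3 0;-5.2 -1.1 0 -3 0",
)

```text
time: 13.95
tcp_pos: [470.4, 95.7, 48.9]
eef_rot: [-180.0, -0.0, 70.0]
contact_force: [-0.3, 1.4, 0.4]
opening: 0.002
```

Run:
```python
import st,numpy as np; st.arc(np.array([-2,80]))
from h import *
cv2.imwrite("pics/t5.png",rect(viewer.grab_frame("top")[:,:,::-1],cam("top"),38,400,680,-210,230,1.8))
```

```text
13.95 W [470.4  95.7  48.9] rot [-180.   -0.   70.] J [[-96.5 118.7]] F [-0.3  1.4  0.4] Fj [-0.6  1.3] op 0.0024271541594714304 q [-54.6  34.7  52.3 123.7 -42.5  41.8   6.5]
finger rel pivot: tool x 24.5  tool y -99.2 (arm knob +x side want y<0 ~-100) lever phi if touching ~ 171.63897697595115 Fx,Fy tool [ 1.3 -0.7]
```

View pics/t5.png

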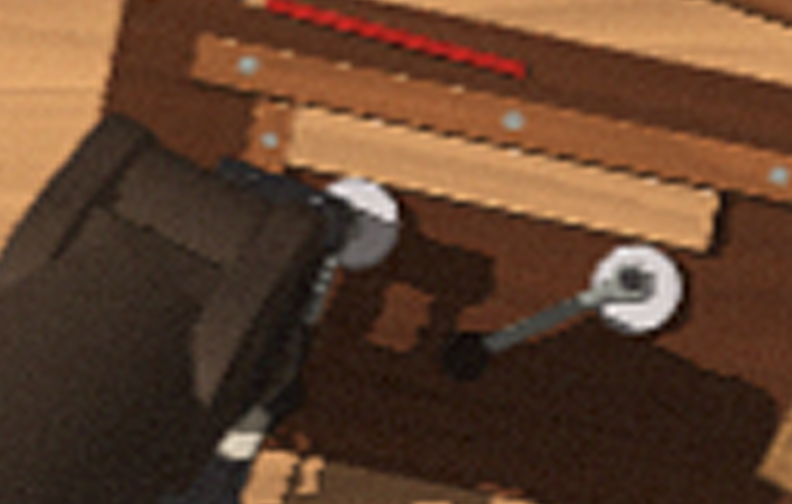

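The view shows the left lever has left its old place and runs under the gripper. The blank is still at the stop and the right lever is untouched.

Emit:
jog_arm(
  moves="-2.1 -0.5 0 -1.2 0;-2.1 -0.5 0 -1.2 0;-2.1 -0.5 0 -1.2 0;-2.1 -0.5 0 -1.2 0;-2.1 -0.5 0 -1.2 0;-2.1 -0.5 0 -1.2 0;-2.1 -0.5 0 -1.2 0;-2.1 -0.5 0 -1.2 0",
)

```text
time: 14.8
tcp_pos: [462.2, 80.7, 48.7]
eef_rot: [-180.0, -0.0, 79.6]
contact_force: [0.6, 4.7, 0.7]
opening: 0.011
```

```bash
python3 -c "
import st,numpy as np; st.arc(np.array([-2,80]))"
```

```text
14.8 W [462.2  80.7  48.7] rot [-180.    -0.    79.6] J [[-101.5  102.3]] F [0.6 4.7 0.7] Fj [-0.3  4.7] op 0.011027520185157819 q [-51.9  32.7  49.6 125.  -40.1  39.7  15.3]
finger rel pivot: tool x 24.4  tool y -99.0 (arm knob +x side want y<0 ~-100) lever phi if touching ~ 181.2021165568603 Fx,Fy tool [ 4.7 -0.2]
```

Emit:
jog_arm(
  moves="-1.7 -0.4 0 -1 0;-1.7 -0.4 0 -1 0;-1.7 -0.4 0 -1 0;0 0 0 0 0;0 0 0 0 0;0 0 0 0 0;0 0 0 0 0;0 0 0 0 0",
)

```text
time: 15.6
tcp_pos: [460.3, 76.7, 48.8]
eef_rot: [-180.0, -0.1, 82.5]
contact_force: [0.2, 7.2, 1.6]
opening: 0.007
```

```bash
python3 -c "
import st,numpy as np; st.arc(np.array([-2,80]))"
```

```text
15.6 W [460.3  76.7  48.8] rot [-180.    -0.1   82.5] J [[-102.6   98.1]] F [0.2 7.2 1.6] Fj [-1.2  7.1] op 0.0067686616025688165 q [-51.   32.1  48.7 125.3 -39.4  39.1  18.1]
finger rel pivot: tool x 25.4  tool y -99.0 (arm knob +x side want y<0 ~-100) lever phi if touching ~ 184.19079059367635 Fx,Fy tool [ 7.2 -0.7]
```

Emit:
jog_arm(
  moves="-1.8 -0.4 0 -1 0;-1.8 -0.4 0 -1 0;-1.8 -0.4 0 -1 0;0 0 0 0 0;0 0 0 0 0;0 0 0 0 0;0 0 0 0 0;0 0 0 0 0",
)

```text
time: 16.4
tcp_pos: [458.6, 72.7, 48.8]
eef_rot: [-180.0, -0.2, 85.6]
contact_force: [-0.4, 12.0, 1.4]
opening: 0.004
```

```bash
python3 -c "
import st,numpy as np; st.arc(np.array([-2,80]))"
```

```text
16.4 W [458.6  72.7  48.8] rot [-180.    -0.2   85.6] J [[-103.4   93.8]] F [-0.4 12.   1.4] Fj [-2.9 11.7] op 0.0036152650892879727 q [-50.   31.6  47.8 125.6 -38.7  38.6  20.9]
finger rel pivot: tool x 26.5  tool y -98.9 (arm knob +x side want y<0 ~-100) lever phi if touching ~ 187.25232635406377 Fx,Fy tool [11.9 -1.4]
```

Emit:
jog_arm(
  moves="5 0 0 0 0;15 0 0 0 0;0 0 -30 0 0;0 0 -40 0 0;0 0 0 8.5 0;0 0 0 8.5 0;0 0 0 8.5 0;0 0 0 8.5 0",
)

```text
time: 17.2
tcp_pos: [459.9, 90.8, 118.8]
eef_rot: [180.0, 0.0, 51.1]
contact_force: [-0.3, -0.3, -0.0]
opening: 0.006
```

Emit:
jog_arm(
  moves="0 0 0 8.5 0;0 0 0 8.5 0;0 0 0 8.2 0;-0.4 29 0 0 0;-0.4 29 0 0 0;-0.4 29 0 0 0;0 29 0 0 0;0 0 0 0 0",
)

```text
time: 18.0
tcp_pos: [511.6, -18.0, 119.4]
eef_rot: [179.8, -0.0, 26.0]
contact_force: [0.1, 0.3, 0.9]
opening: 0.002
```

Run:
```python
import st,numpy as np; st.arc(np.array([-2,-80]))
from h import *
cv2.imwrite("pics/t6.png",rect(viewer.grab_frame("top")[:,:,::-1],cam("top"),38,400,680,-210,230,1.8))
```

```text
18.0 W [511.6 -18.  119.4] rot [179.8  -0.   26. ] J [[-33.3  15.6]] F [0.1 0.3 0.9] Fj [0.  0.3] op 0.0024052553373755995 q [-49.   36.4  67.6 116.5 -41.5  55.6 -23.7]
finger rel pivot: tool x 33.6  tool y -94.8 (arm knob +x side want y<0 ~-100) lever phi if touching ~ 127.64282099196112 Fx,Fy tool [ 0.2 -0.2]
```

View pics/t6.png

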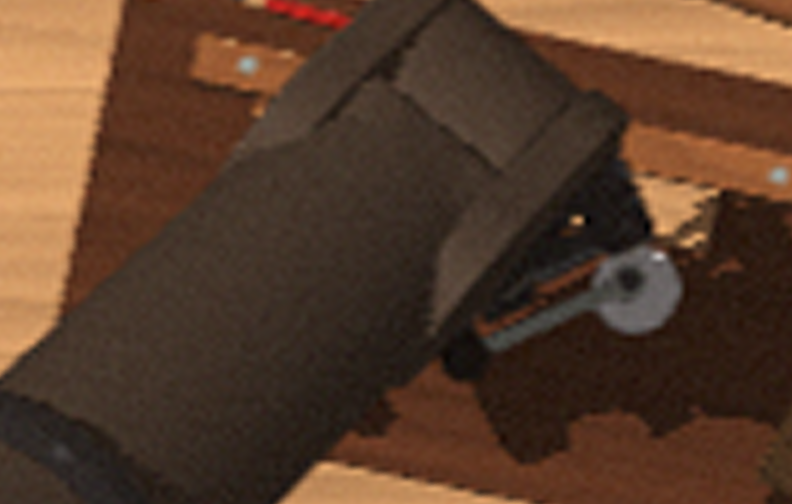

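The view shows the gripper on the clockwise side of the right lever, whose knob (463,358) is still in its starting place. The forearm hides the left lever.

Emit:
jog_arm(
  moves="3 -4.5 0 0 0;0 0 15 0 0;0 0 15 0 0;0 0 15 0 0;0 0 15 0 0;0 0 10 0 0;0 0 0 0 0;0 0 0 0 0",
)

```text
time: 18.85
tcp_pos: [510.9, -9.2, 48.7]
eef_rot: [180.0, 0.0, 26.2]
contact_force: [0.6, 0.3, 1.6]
opening: 0.003
```

```bash
python3 -c "
import st,numpy as np; st.arc(np.array([-2,-80]))"
```

```text
18.85 W [510.9  -9.2  48.7] rot [180.    0.   26.2] J [[-35.7  24.1]] F [0.6 0.3 1.6] Fj [0.6 0.4] op 0.0029699212807079178 q [-44.7  41.2  59.9 119.7 -49.3  48.7 -18.7]
finger rel pivot: tool x 37.2  tool y -102.9 (arm knob +x side want y<0 ~-100) lever phi if touching ~ 127.86078908549402 Fx,Fy tool [0.7 0. ]
```

Approach 13 mm, then arc.

Emit:
jog_arm(
  moves="-5 1 0 0 0;-4 1 0 0 0;-4 1 0 0 0;-5.2 -1.1 0 -3 0;-5.2 -1.1 0 -3 0;-5.2 -1.1 0 -3 0;-5.2 -1.1 0 -3 0;-5.2 -1.1 0 -3 0",
)

```text
time: 19.65
tcp_pos: [475.7, -26.4, 49.1]
eef_rot: [180.0, -0.1, 41.4]
contact_force: [1.1, 1.1, -0.3]
opening: 0.006
```

```bash
python3 -c "
import st,numpy as np; st.arc(np.array([-2,-80]))"
```

```text
19.65 W [475.7 -26.4  49.1] rot [180.   -0.1  41.4] J [[-66.7   0.1]] F [ 1.1  1.1 -0.3] Fj [0.8 1.3] op 0.00637421644053082 q [-42.4  36.4  56.5 124.3 -45.9  43.6  -3.7]
finger rel pivot: tool x 25.0  tool y -99.9 (arm knob +x side want y<0 ~-100) lever phi if touching ~ 143.0209950371249 Fx,Fy tool [ 1.5 -0.2]
```

Emit:
jog_arm(
  moves="-5.2 -1.1 0 -3 0;-5.2 -1.1 0 -3 0;-5.2 -1.1 0 -3 0;-5.2 -1.1 0 -3 0;-5.2 -1.1 0 -3 0;-5.2 -1.1 0 -3 0;-5.2 -1.1 0 -3 0;-5.2 -1.1 0 -3 0",
)

```text
time: 20.45
tcp_pos: [442.8, -53.4, 49.0]
eef_rot: [-180.0, -0.1, 65.4]
contact_force: [-0.2, 1.5, 0.2]
opening: 0.004
```

Emit:
jog_arm(
  moves="-3.5 -0.8 0 -2 0;-3.5 -0.8 0 -2 0;-2.1 -0.5 0 -1.2 0;-2.1 -0.5 0 -1.2 0;-2.1 -0.5 0 -1.2 0;-2.1 -0.5 0 -1.2 0;-2.1 -0.5 0 -1.2 0;-2.1 -0.5 0 -1.2 0",
)

```text
time: 21.25
tcp_pos: [432.1, -70.5, 48.7]
eef_rot: [-180.0, -0.0, 76.5]
contact_force: [-0.5, 0.7, 1.8]
opening: 0.006
```

```bash
python3 -c "
import st,numpy as np; st.arc(np.array([-2,-80]))"
```

```text
21.25 W [432.1 -70.5  48.7] rot [-180.    -0.    76.5] J [[-100.4  -51.8]] F [-0.5  0.7  1.8] Fj [-0.6  0.6] op 0.006217728401353035 q [-32.2  29.1  46.7 129.  -37.1  36.   28.7]
finger rel pivot: tool x 25.0  tool y -99.3 (arm knob +x side want y<0 ~-100) lever phi if touching ~ 178.1841578068704 Fx,Fy tool [ 0.5 -0.7]
```

Emit:
jog_arm(
  moves="-1.8 -0.4 0 -1 0;-1.8 -0.4 0 -1 0;-1.8 -0.4 0 -1 0;-1.8 -0.4 0 -1 0;-1.8 -0.4 0 -1 0;-1.8 -0.4 0 -1 0;0 0 0 0 0;0 0 0 0 0",
)

```text
time: 22.05
tcp_pos: [427.7, -79.5, 48.7]
eef_rot: [-180.0, -0.1, 82.5]
contact_force: [-1.0, 6.7, 1.9]
opening: 0.006
```

```bash
python3 -c "
import st,numpy as np; st.arc(np.array([-2,-80]))"
```

```text
22.05 W [427.7 -79.5  48.7] rot [-180.    -0.1   82.5] J [[-102.9  -61.6]] F [-1.   6.7  1.9] Fj [-2.3  6.3] op 0.005604025813133913 q [-29.7  28.3  44.8 129.3 -35.5  35.2  34.3]
finger rel pivot: tool x 25.7  tool y -99.3 (arm knob +x side want y<0 ~-100) lever phi if touching ~ 184.18245225161786 Fx,Fy tool [ 6.5 -1.8]
```

Emit:
jog_arm(
  moves="-1.8 -0.4 0 -1 0;-1.8 -0.4 0 -1 0;-1.8 -0.4 0 -1 0;-0.9 -0.2 0 -0.5 0;0 0 0 0 0;0 0 0 0 0;0 0 0 0 0;0 0 0 0 0",
)

```text
time: 22.85
tcp_pos: [425.7, -84.2, 48.6]
eef_rot: [-179.9, -0.2, 86.1]
contact_force: [-0.2, 12.5, 2.5]
opening: 0.002
```

```bash
python3 -c "
import st,numpy as np; st.arc(np.array([-2,-80]))"
```

```text
22.85 W [425.7 -84.2  48.6] rot [-179.9   -0.2   86.1] J [[-104.   -66.6]] F [-0.2 12.5  2.5] Fj [-2.7 12.2] op 0.0021954222811509045 q [-28.3  27.8  43.7 129.3 -34.7  34.9  37.6]
finger rel pivot: tool x 27.0  tool y -99.2 (arm knob +x side want y<0 ~-100) lever phi if touching ~ 187.7488982641808 Fx,Fy tool [12.5 -1.1]
```

Emit:
jog_arm(
  moves="5 0 0 0 0;15 0 0 0 0;0 0 -30 0 0;0 0 -45 0 0;0 0 -45 0 0;0 0 -45 0 0;40 0 0 0 0;40 0 0 0 0",
)

```text
time: 23.65
tcp_pos: [434.4, 13.2, 215.4]
eef_rot: [179.7, -0.1, 85.8]
contact_force: [0.4, 0.2, -1.6]
opening: 0.003
```

Emit:
jog_arm(
  moves="40 0 0 0 0;40 0 0 0 0;40 0 0 0 0;40 0 0 0 0;40 0 0 0 0;40 0 0 0 0;40 0 0 0 0;40 0 0 0 0",
)

```text
time: 24.45
tcp_pos: [456.1, 333.7, 213.8]
eef_rot: [179.9, 0.0, 85.9]
contact_force: [-0.2, 0.4, 1.0]
opening: 0.007
```

Run:
```python
import st
from h import *
cv2.imwrite("pics/t7.png",rect(viewer.grab_frame("top")[:,:,::-1],cam("top"),38,370,720,-290,200,1.6))
cv2.imwrite("pics/s7.png",viewer.grab_frame("scene")[:,:,::-1])
```

```text
24.45 W [456.1 333.7 213.8] rot [179.9   0.   85.9] J [[-158.6  348.8]] F [-0.2  0.4  1. ] Fj [-0.3  0.3] op 0.0067316151126935704 q [-79.   26.4  53.9 102.6 -23.7  63.1 -21. ]
```

View pics/t7.png

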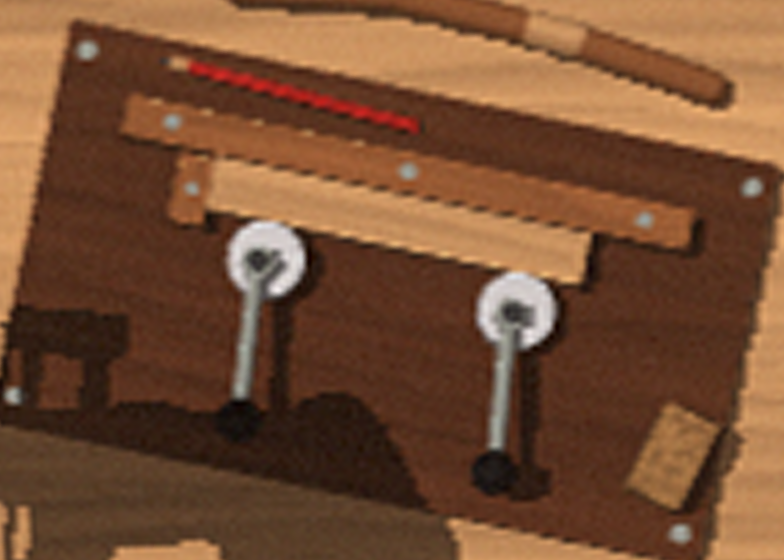

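View pics/s7.png

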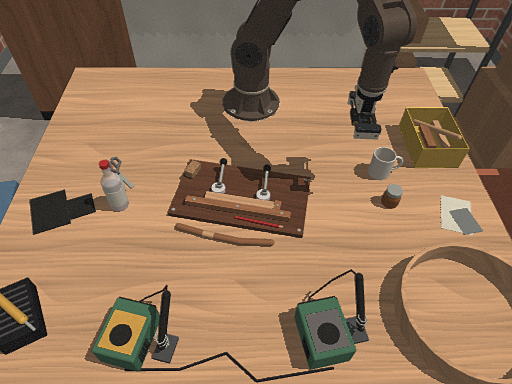

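The final top view shows both levers toward the near edge, with knobs at (238,418) and (493,471). The blank's end sits against the stop near column 210. The scene view shows the bystanders unmoved. I'll check the lever angles by number.

Run:
```python
from h import *
c=cam("top"); np.set_printoptions(precision=1,suppress=True)
def f(px,z):
    px=np.array(px,float); w=np.c_[720-px[:,1]/1.6,200-px[:,0]/1.6,np.full(len(px),38.)]
    return toJ(cast(c,proj(c,w),z))
k=f([[238,418],[493,471]],60); d=k-np.array([[-2,80],[-2,-80]])
print("knobs",k,"theta",(np.degrees(np.arctan2(d[:,1],d[:,0]))%360-110)*np.pi/180)
print("blank",f([[212,160],[590,233],[582,283],[205,209]],38),"stop right edge",f([[212,158],[205,222]],34))
```

```text
knobs [[-100.8   71.3]
 [-101.1  -88.8]] theta [1.3 1.3]
blank [[  55.7  121.2]
 [  58.7 -119.4]
 [  27.1 -120.8]
 [  24.8  119.3]] stop right edge [[ 57.7 121.9]
 [ 17.5 118.1]]
```

Both levers read about 1.31 rad, which is just past "firm". There's plenty of time left, so I'll push each a little further for margin.

Emit:
jog_arm(
  moves="-39 3.6 0 0 0;-39 3.6 0 0 0;-39 3.6 0 0 0;-39 3.6 0 0 0;-39 3.6 0 0 0;-39 3.6 0 0 0;0 0 40 0 0;0 0 40 0 0",
)

```text
time: 25.35
tcp_pos: [462.0, 95.8, 133.9]
eef_rot: [179.7, -0.1, 85.8]
contact_force: [0.2, 2.5, -0.6]
opening: 0.003
```

Emit:
jog_arm(
  moves="0 0 35 0 0;0 0 25 0 0;0 0 15 0 0;0 0 10 0 0;0 0 0 0 0;0 0 0 0 0;0 0 0 0 0;0 0 0 0 0",
)

```text
time: 26.15
tcp_pos: [461.0, 97.7, 49.5]
eef_rot: [179.9, -0.0, 86.0]
contact_force: [0.3, -0.8, 0.5]
opening: 0.007
```

```bash
python3 -c "
import st,numpy as np; st.arc(np.array([-2,80]))"
```

```text
26.15 W [461.   97.7  49.5] rot [179.9  -0.   86. ] J [[-106.1  118.7]] F [ 0.3 -0.8  0.5] Fj [ 0.5 -0.8] op 0.0074438364254151256 q [-50.3  30.6  43.8 124.5 -35.2  37.7  14.3]
finger rel pivot: tool x 52.1  tool y -98.1 (arm knob +x side want y<0 ~-100) lever phi if touching ~ 187.61017219087677 Fx,Fy tool [-0.8  0.4]
```

Emit:
jog_arm(
  moves="-8 0 0 0 0;-8 0 0 0 0;-6 0 0 0 0;-3 0 0 0 0;-2 -0.4 0 -1 0;-2 -0.4 0 -1 0;-2 -0.4 0 -1 0;-2 -0.4 0 -1 0",
)

```text
time: 26.95
tcp_pos: [456.7, 68.5, 48.9]
eef_rot: [-180.0, -0.3, 90.2]
contact_force: [-0.7, 16.9, 1.6]
opening: 0.007
```

```bash
python3 -c "
import st,numpy as np; st.arc(np.array([-2,80]))"
```

```text
26.95 W [456.7  68.5  48.9] rot [-180.    -0.3   90.2] J [[-104.5   89.2]] F [-0.7 16.9  1.6] Fj [-4.1 16.4] op 0.006604130499267308 q [-45.9  29.4  42.1 125.7 -34.1  36.6  21. ]
finger rel pivot: tool x 30.0  tool y -98.4 (arm knob +x side want y<0 ~-100) lever phi if touching ~ 191.81485162698795 Fx,Fy tool [16.9 -0.7]
```

Emit:
jog_arm(
  moves="5 0 0 0 0;15 0 0 0 0;0 0 -35 0 0;0 0 -35 0 0;-37 -7 0 2 0;-37 -7 0 2 0;-37 -7 0 0 0;-37 -7 0 0 0",
)

```text
time: 27.75
tcp_pos: [421.6, -63.6, 118.9]
eef_rot: [180.0, -0.0, 85.9]
contact_force: [0.6, -0.0, 0.6]
opening: 0.002
```

```bash
python3 -c "
import st,numpy as np; st.arc(np.array([-2,-80]))"
```

```text
27.75 W [421.6 -63.6 118.9] rot [180.   -0.   85.9] J [[-112.2  -47.2]] F [ 0.6 -0.   0.6] Fj [0.6 0.1] op 0.00241739776318874 q [-40.   19.9  53.2 127.  -23.4  43.2  24.9]
finger rel pivot: tool x 47.0  tool y -104.9 (arm knob +x side want y<0 ~-100) lever phi if touching ~ 187.58829296855268 Fx,Fy tool [-0.   0.6]
```

Emit:
jog_arm(
  moves="2 6 0 0 0;0 0 25 0 0;0 0 25 0 0;0 0 12 0 0;0 0 8 0 0;-7 0 0 0 0;-7 0 0 0 0;-4 0 0 0 0",
)

```text
time: 28.55
tcp_pos: [427.5, -79.5, 49.4]
eef_rot: [179.9, 0.0, 85.9]
contact_force: [0.6, -0.1, 0.8]
opening: 0.007
```

Emit:
jog_arm(
  moves="-3 0 0 0 0;-2 -0.4 0 -1 0;-2 -0.4 0 -1 0;-2 -0.4 0 -1 0;-2 -0.4 0 -1 0;0 0 0 0 0;0 0 0 0 0;0 0 0 0 0",
)

```text
time: 29.35
tcp_pos: [425.4, -86.0, 49.0]
eef_rot: [180.0, -0.3, 90.2]
contact_force: [0.5, 13.9, 6.9]
opening: 0.004
```

```bash
python3 -c "
import st,numpy as np; st.arc(np.array([-2,-80]))"
```

```text
29.35 W [425.4 -86.   49. ] rot [180.   -0.3  90.2] J [[-103.9  -68.4]] F [ 0.5 13.9  6.9] Fj [-2.3 13.7] op 0.0044856748463151 q [-26.7  27.2  41.7 129.3 -33.1  34.4  40.2]
finger rel pivot: tool x 32.2  tool y -97.4 (arm knob +x side want y<0 ~-100) lever phi if touching ~ 191.81192137742067 Fx,Fy tool [13.9  0.5]
```

Emit:
jog_arm(
  moves="-1.5 0 0 0 0;-1.5 0 0 0 0;-1.5 0 0 0 0;0 0 0 0 0;0 0 0 0 0;0 0 0 0 0;0 0 0 0 0;0 0 0 0 0",
)

```text
time: 30.15
tcp_pos: [424.7, -89.3, 48.9]
eef_rot: [-179.9, -0.4, 90.2]
contact_force: [0.0, 17.1, 9.9]
opening: 0.005
```

Emit:
jog_arm(
  moves="5 0 0 0 0;15 0 0 0 0;0 0 -30 0 0;0 0 -45 0 0;0 0 -45 0 0;0 0 -45 0 0;40 0 0 0 0;40 0 0 0 0",
)

```text
time: 30.95
tcp_pos: [425.9, 6.8, 215.3]
eef_rot: [179.8, -0.1, 89.9]
contact_force: [0.3, 0.3, -0.2]
opening: 0.003
```

Emit:
jog_arm(
  moves="40 0 0 0 0;40 0 0 0 0;40 0 0 0 0;40 0 0 0 0;40 0 0 0 0;40 0 0 0 0;40 0 0 0 0;0 0 0 0 0",
)

```text
time: 31.75
tcp_pos: [424.2, 292.1, 213.3]
eef_rot: [180.0, -0.0, 90.4]
contact_force: [-0.2, -0.7, 0.2]
opening: 0.004
```

Run:
```python
import st
from h import *
cv2.imwrite("pics/t8.png",rect(viewer.grab_frame("top")[:,:,::-1],cam("top"),38,370,720,-290,200,1.6))
```

```text
31.75 W [424.2 292.1 213.3] rot [180.   -0.   90.4] J [[-181.5  301.7]] F [-0.2 -0.7  0.2] Fj [-0.1 -0.7] op 0.003528487834890983 q [-78.6  19.5  50.3 109.2 -17.4  59.3 -20.5]
```

View pics/t8.png

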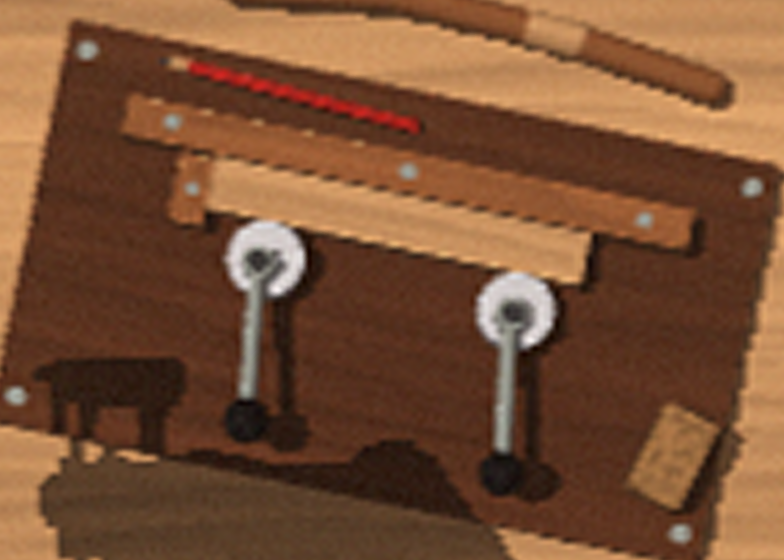

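The view shows both knobs moved a little further round, to (246,418) and (500,473). The blank is against the stop and fence, and the bystanders on the board haven't moved. Handing in.

```bash
python3 -c "
from rig import workorder; print(workorder.close_job())"
```

```text
the job is handed in; nothing more can be done
None
```

The blank is clamped in the jig and the job is handed in, at about 32 s on the robot's clock. I pushed the blank to the end stop until about 7 N came back. I then swung the left lever and after it the right to about 12 N each, and later pushed each on to about 17 N for margin.

- **Blank:** it measured within about 1 to 2 mm of its seated place in the picture after the first tightening. In the last picture it was still against the stop and the fence.
- **Levers:** both read about 1.31 rad after the first push, just past the "firm" point of 1.3. After the second push I put them at about 1.36, from the finger positions and the further knob movement in the last picture. I did not measure that angle again.
- **Right lever:** near the end of its second push there was also up to 10 N of vertical force on the finger. The knob still moved on as meant.
- **Surroundings:** the things on and just beyond the board showed no movement in the last picture. The bottle, mug, jar and scissors were last seen in the scene view taken before the second push, and were in place then. The arm ended clear of everything, with about zero contact force.

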